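# Reseat an air coupler's sleeve and check it with the leak detector

### The job

The air coupler on the bench has been hissing: draw its spring sleeve fully back towards the block and let it spring home. Then take the leak detector, point its probe from the side or the front, from about 8 cm, straight at the seam where the plug enters the sleeve, and hold it still there for a good two seconds. Stand the detector upright in the middle of its mat again, and leave the loose tape roll, chuck key and try square where they are.

Things in the scene. Friction and masses are not known exactly. Their poses are not given: they have to be found in the camera images.
- coupler: Fixed air coupler. Origin: on the bench below the sleeve. Base plate 115 x 100 x 8 mm (x -10 to +105 mm) with an aluminium block 50 x 60 mm, 145 mm high (x +35 to +85 mm). From the block's front the coupler's level axis runs at z = 115 mm towards -x: nut (to x = +29 mm), steel sleeve, then a fixed plug. Nothing stands beside, above or under sleeve and plug but the plate and low loose tools.
- sleeve (a joint): Slide of the spring sleeve, m: 0 = home (as at the start), 0.012 = fully back. It slides along the coupler's +x, to the block, against a spring of 4 N (home) to 9 N (back), and springs home when let go. At home it spans x = +4 to -30 mm: 32 mm thick, in front a flange 40 mm thick (x = -22 to -30 mm), 13 mm proud of the plug's stem: push its front face with fingers astride the stem, or pinch it.
- seam (a point): The target: on the coupler's axis at the sleeve's front face (home), where the plug's stem enters; 115 mm above the bench. Axes as the coupler's.
- plug_end (a point): Centre of the plug's outer end, on the coupler's axis at its x = -102 mm, z = 115 mm. The plug does not move: a round brass stem 14 mm thick from x = -30 to -76 mm, then a closed steel end 18 mm thick to x = -102 mm.
- detector: Leak detector, grey plastic, pistol-shaped, about 0.3 kg, standing on its foot on the mat. Origin: centre of the foot's underside; +x is where the probe points, z up. Foot 68 x 50 x 14 mm; handle 36 x 30 mm; head x -40 to +50 mm, z 65 to 107 mm, 34 mm wide (y) with flat sides, to grip from above. A tapering round rubber probe, 32 to 16 mm thick, reaches x = +85 mm at z = 86 mm.
- probe_tip (a point): Centre of the probe's front end, 85 mm ahead of the detector's origin and 86 mm above it. It listens straight along its +x (axes as the detector's).
- mat: Black rubber mat of the detector, 140 x 140 x 4 mm, fixed on the bench; origin: centre of its underside (its top is 4 mm higher).
- tape_roll: Loose roll of tape lying flat, 104 x 102 x 25 mm; bystander. Origin: centre of its underside.
- chuck_key: Loose T-shaped steel drill chuck key lying flat, 55 x 62 x 16 mm; bystander. Origin: centre of its underside.
- try_square: Loose try square (wooden stock, steel blade) lying flat, 197 x 125 x 18 mm; bystander. Origin: centre of its underside.

How it is judged:
On the way, in this order (a step that is already met when the one before it is completed fails the run):
1. the sleeve is drawn fully back (10 of its 12 mm or more) (value of joint sleeve above 0.01 m), for 0.1 s.
2. the sleeve has sprung home (within 1.5 mm) and the fingers are off the coupler (value of joint sleeve below 0.0015 m and contact force between the fingers and coupler below 0.2 N), for 0.1 s.
3. the detector is held still for 1.5 s with its probe tip 40 to 130 mm from the seam, its axis passing within 16 mm of the seam sideways and in height, the tip not behind the block's front face (x of seam in the frame of probe_tip between 0.04 and 0.13 m and y of seam in the frame of probe_tip between -0.016 and 0.016 m and z of seam in the frame of probe_tip between -0.016 and 0.016 m and x of probe_tip in the frame of coupler below 0.06 m and linear speed of detector below 0.02 m/s and angular speed of detector below 0.2 rad/s), for 1.5 s.
At the end, for the whole second after the job is handed in: The sleeve is home (within 1.5 mm); the detector stands upright (within 0.1 rad), at rest, on its mat, its foot's centre within 45 mm of the mat's centre (value of joint sleeve below 0.0015 m and horizontal distance between detector and mat below 0.045 m and z of detector in the frame of mat below 0.012 m and angle between detector's own z axis and vertical below 0.1 rad and linear speed of detector below 0.02 m/s); the robot touches nothing.
It fails at once if the tape roll is shifted by more than 30 mm (distance of tape_roll from where it was at the start of the episode above 0.03 m).
It fails at once if the chuck key is shifted by more than 30 mm (distance of chuck_key from where it was at the start of the episode above 0.03 m).
It fails at once if the try square is shifted by more than 30 mm (distance of try_square from where it was at the start of the episode above 0.03 m).
It also fails if it takes over 56 s, if anything falls off the work surface, if the arm or the gripper's body presses on something with over 40 N, if the wrist force passes 120 N, or if a joint passes its speed limit or range.

### The arm

A 6-joint arm with a two-finger parallel gripper is mounted at the origin on a cart in front of the work surface, level with it; the furniture and walls round the work are solid. World frame = base frame: x ahead of the robot, y to its left, z up, the work surface at z = 0. Lengths are in m, angles in rad, forces in N, time in s.
With the tool pointing down it reaches from about 0.375 to 0.925 m from the base axis. Payload 5.7 kg.
Tool frame: the origin (TCP) lies on the centre line of the jaws, within the pads' length; the fingertips stand 14 mm ahead of it and the grasp point (between the pads) lies 5 mm behind it; z points along the fingers, y is the line along which they close (so a half turn about z gives the same grasp; the last joint's range is limited). The gripper opens to 88 mm and grips with 3 to 60 N. Pads are 20 mm wide; open, the fingers measure 115 mm over their backs; the gripper's body (75 mm by 178 mm) begins 61 mm behind the grasp point.
Start: joints at [1.152, 0.359, 1.51, -0, 1.272, -0.115], TCP at [0.179, 0.572, 0.237] pointing down, gripper open.
Joint ranges: [-2.97, 2.97], [-1.01, 2.36], [0.21, 2.38], [-0.96, 4.11], [0.2, 2.71], [-2.98, 2.98]. Speed limits (rad/s): [2.39, 2.39, 3.14, 3.14, 3.14, 3.14].

### API

Orientations are given as a unit quaternion [x, y, z, w].
In Python, from station import r gives the robot as it stands.
- The arm moves only by the tool send_rows, never from a script. Its argument "steps" is one flat list of numbers, 7 for each row, row after row: the closure, from -1 (fully open) to 1 (shut), then the shift along the tool's x, y, z in mm, then the turn, a rotation vector about the tool's x, y, z in rad. In form: [jaw, dx, dy, dz, wx, wy, wz, jaw, dx, dy, dz, wx, wy, wz, ...]. A call has 1 to 10 rows; each row shifts and turns the commanded pose from where the row before left it, along the tool's axes as they then stand; what a row does not reach is not made up. A row lasts 1/10 s, in which the tool goes at most 50 mm and 8.59 degrees, less where a joint would pass 70% of its speed; a pose out of reach is approached as far as the arm can. A call is refused whole if a number of a shift passes 50 or a number of a turn 0.15, either way. A call with a gripper value outside its range is refused whole. The fingers move at their own pace and stop on an object; "newtons" is the grip in N (left out, the last holds). Time passes only in rows, so rows that do not move let the fingers close. It gives the time, the measured TCP pose, the force, the opening and the grip force at its end, in the units of the state.
- r.observe(): the state, without advancing time (a new reading comes with each control period).
- r.capture(name): name is "side" or "top"; returns a dict with "image" (420x560x3 uint8, red, green, blue), "depth" (420x560 float32, m along the optical axis (not along the pixel's ray), 0 where there is no reading), "fx", "fy", "cx", "cy" (pixels), "T" (4x4, takes a point from camera to world coordinates). Camera axes: x right, y down, z forward; pixel columns grow to the right and rows downward; lengths in m; the calibration is good to about 2 mm. A picture is of the moment at which its call begins.
- r.sign_off(): hands the job in; it is judged then, once.
The state is a dict: "time": time; "joint_pos": joint angles; "qvel": joint speeds; "effort": joint torques, N m; "ee_pos": TCP position; "tcp_rot": TCP orientation; "wrist_force": force on the tool from outside, world axes, zero at the start; "torque": the same for the moment, N m; "finger_gap": opening from 0.0 (shut) to 1.0 (fully open); "gripper_force": force on a finger pad.
Only numpy, scipy, OpenCV 4.12 (cv2) and the standard library are available. Lean on these libraries where they do the work, as an engineer would, in place of code of your own. Each camera call takes 0.05 s, during which the arm holds its last target. There are 200 camera calls.

## Working session

There is one attempt and no reset: what is moved stays moved. The work goes in short steps, Python scripts to look and compute and a tool call to move; the robot and the scene stay as the last step left them, time stands still between calls to the robot, and variables do not carry over. Pictures are saved under pics/ and viewed, at most 10 in all, crops included, and the job is handed in when it is done.

Besides the shell and the picture viewer there is one more tool, called after "Request:" as name(argument=value, ...) on one line, values as JSON. send_rows: Moves the arm, as the interface text tells. Its arguments: {"type":"object","properties":{"steps":{"type":"array"},"newtons":{"type":"number"}},"required":["steps"]}

```bash
mkdir -p pics; ls; python3 - <<'E'
from station import r
import cv2,numpy as np
print(r.observe())
for n in("side","top"):
    c=r.capture(n); cv2.imwrite(f"pics/{n}0.png",c["image"][:,:,::-1]); np.savez(f"pics/{n}0.npz",**c); print(n,c["fx"],c["cx"],c["cy"],c["T"].round(3).tolist())
E
```

```text
pics
{'time': 0.0, 'joint_pos': array([ 1.15191507e+00,  3.59471147e-01,  1.51143994e+00, -9.64374763e-06,
        1.27251857e+00, -1.15085623e-01]), 'qvel': array([ 0.00144919, -0.00034426, -0.00131219, -0.00063322, -0.00099796,
        0.00023326]), 'effort': array([-7.43316832e-04, -5.15383744e+01, -2.70729071e+01,  6.76343380e-02,
        3.49402393e-02, -1.09353216e-04]), 'ee_pos': array([0.17921053, 0.57189893, 0.23582689]), 'tcp_rot': array([ 1.51312901e-01,  9.88485489e-01, -8.87176411e-04, -2.37877583e-04]), 'wrist_force': array([-0.78131934, -0.94116302,  1.23296827]), 'torque': array([-0.00738945, -0.05006237, -0.02163994]), 'gripper_force': 0.0, 'finger_gap': 1.002345579412996}
side 520.6334885054789 289.8185097773403 214.98086086987342 [[-0.999, 0.033, -0.031, 0.604], [0.044, 0.521, -0.852, 1.259], [-0.012, -0.853, -0.522, 0.839], [0.0, 0.0, 0.0, 1.0]]
top 537.5959663717447 277.7030070469449 216.0314806089724 [[-0.447, -0.837, 0.316, 0.197], [-0.894, 0.422, -0.149, 0.238], [-0.008, -0.35, -0.937, 1.249], [0.0, 0.0, 0.0, 1.0]]
```

View pics/top0.png

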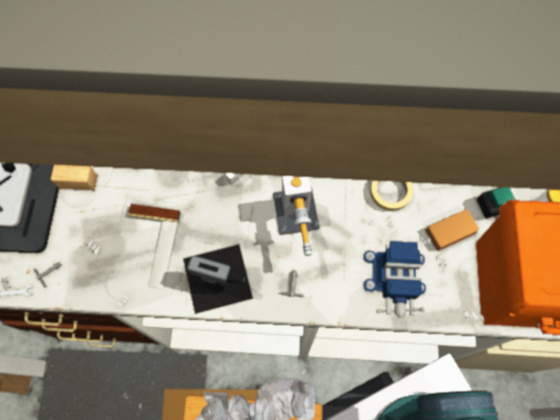

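View pics/side0.png

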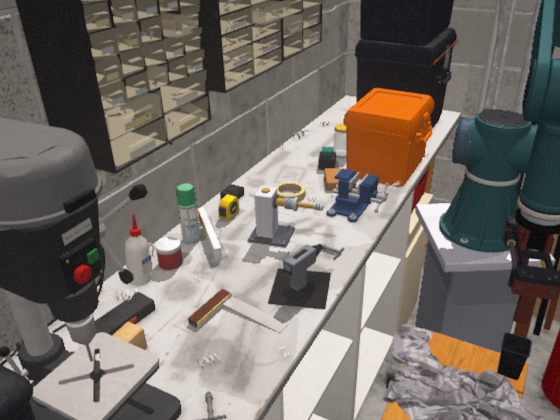

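The top view shows the coupler with its block at (296,187) and plug end at (308,252). The detector is on its mat at (208,268), the chuck key is at (292,283) and the tape roll is at (391,192). The try square is at (160,235), and the vice at about (400,270) is an obstacle. Next I'll use depth for the measurements.

```bash
cat > h.py <<'E'
import numpy as np,cv2
def cloud(c):
    v,u=np.mgrid[:420,:560]; d=c["depth"]
    p=np.stack([(u-c["cx"])/c["fx"]*d,(v-c["cy"])/c["fy"]*d,d],-1)
    w=p@c["T"][:3,:3].T+c["T"][:3,3]; w[d==0]=np.nan; return w
def box(w,x,y,z):
    return (w[...,0]>x[0])&(w[...,0]<x[1])&(w[...,1]>y[0])&(w[...,1]<y[1])&(w[...,2]>z[0])&(w[...,2]<z[1])
E
python3 - <<'E'
from h import *
for n in("top","side"):
    c=dict(np.load(f"pics/{n}0.npz"));w=cloud(c)
    pts={"top":[(296,185),(308,252),(302,210),(208,268),(292,283),(391,182),(400,250),(160,240),(217,310)],"side":[(265,190),(318,206),(285,200),(300,250),(265,225),(300,290)]}[n]
    for p in pts: print(n,p,w[p[1],p[0]].round(3))
c=dict(np.load("pics/top0.npz"));im=c["image"][:,:,::-1]
cv2.imwrite("pics/crop_top.png",cv2.resize(np.ascontiguousarray(im[160:330,110:340]),None,fx=3.4,fy=3.4,interpolation=cv2.INTER_CUBIC))
c=dict(np.load("pics/side0.npz"));im=c["image"][:,:,::-1]
cv2.imwrite("pics/crop_side.png",cv2.resize(np.ascontiguousarray(im[165:315,200:400]),None,fx=4,fy=4,interpolation=cv2.INTER_CUBIC))
E
```

```text
top (296, 185) [ 0.614 -0.006  0.153]
top (308, 252) [0.472 0.037 0.125]
top (302, 210) [0.562 0.005 0.132]
top (208, 268) [0.541 0.246 0.112]
top (292, 283) [0.45  0.085 0.009]
top (391, 182) [0.292 0.112 0.933]
top (400, 250) [ 0.386 -0.144  0.124]
top (160, 240) [0.689 0.323 0.007]
top (217, 310) [0.473 0.269 0.   ]
side (265, 190) [ 0.626 -0.001  0.15 ]
side (318, 206) [0.483 0.046 0.121]
side (285, 200) [0.572 0.019 0.128]
side (300, 250) [0.544 0.235 0.111]
side (265, 225) [0.63  0.019 0.049]
side (300, 290) [0.546 0.269 0.016]
```

View pics/crop_top.png

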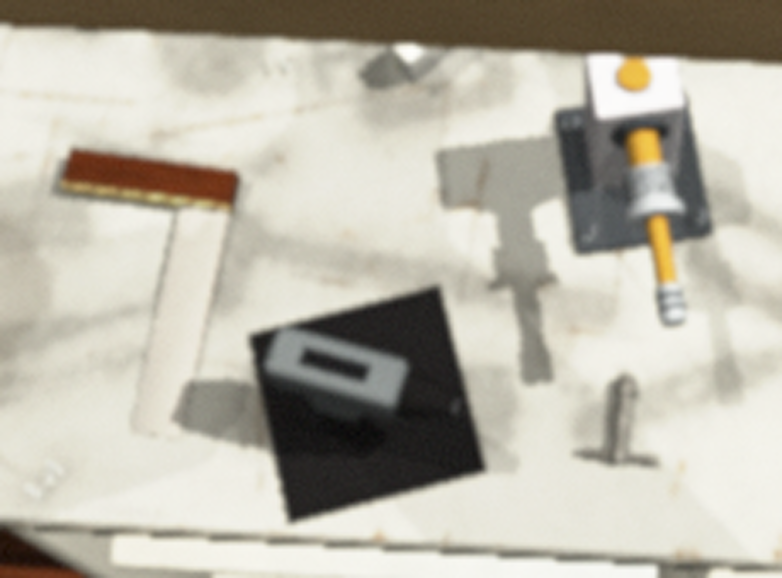

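View pics/crop_side.png

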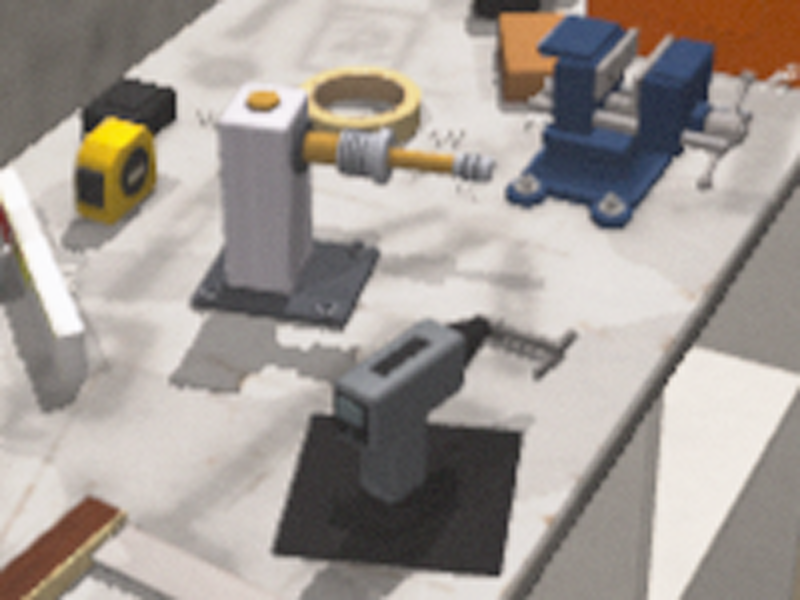

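The crops show the coupler's axis running from the block to the plug, with the flange at crop_top (655,208). The detector head is at about (335,370), with its probe pointing right and down. The mat corners are near (250,335), (438,288), (484,468) and (290,520).

```bash
python3 - <<'E'
from h import *
W={n:cloud(dict(np.load(f"pics/{n}0.npz"))) for n in("top","side")}
I={n:np.load(f"pics/{n}0.npz")["image"] for n in W}
def rect(p): 
    (c,s,a)=cv2.minAreaRect((p[:,:2]*1000).astype(np.float32)); print("   rect",np.round(c,1),np.round(s,1),round(a,1))
for n,w in W.items():
    print(n)
    m=box(w,(.57,.70),(-.06,.06),(.143,.165)); p=w[m]; print(" blocktop",len(p),p.mean(0).round(4)); rect(p)
    m=box(w,(.44,.60),(-.03,.08),(.09,.142)); p=w[m]
    print(" axis",len(p),p[:,2].max().round(3)); vx,vy,x0,y0=cv2.fitLine(p[:,:2].astype(np.float32),cv2.DIST_HUBER,0,.01,.01).ravel()
    if vx<0: vx,vy=-vx,-vy
    print("  fit",vx,vy,x0,y0,"yaw",np.degrees(np.arctan2(vy,vx)))
    s=(p[:,:2]-[x0,y0])@[vx,vy]; t=(p[:,:2]-[x0,y0])@[-vy,vx]
    print("  s range",s.min(),s.max(), "plug end", (np.array([x0,y0])+s.min()*np.array([vx,vy])).round(4))
    for a in np.arange(s.min(),s.max(),.006):
        k=(s>=a)&(s<a+.006); 
        if k.any(): print("   ",round(a-s.min(),3),k.sum(),t[k].min().round(4),t[k].max().round(4),"z",np.median(p[k,2]).round(4),p[k,2].max().round(4))
    m=box(w,(.46,.62),(.14,.32),(.104,.13)); p=w[m]; print(" head",len(p),p.mean(0).round(4));rect(p)
    m=box(w,(.40,.62),(.10,.32),(.075,.13)); p=w[m]; print(" head+probe",len(p)); rect(p)
    i=I[n].max(-1); m=box(w,(.40,.68),(.12,.36),(-.01,.012))&(i<60); p=w[m]; print(" mat",len(p),p.mean(0).round(4)); rect(p)
E
```

```text
top
 blocktop 378 [ 0.617  -0.0068  0.1469]
   rect [618.3  -8.6] [59.3 44.9] 69.7
 axis 704 0.142
  fit 0.93480486 -0.3551618 0.5450881 0.013602774 yaw -20.803358
  s range -0.08267765006707387 0.059049943383086764 plug end [0.4678 0.043 ]
    0.0 27 -0.011 0.0047 z 0.1193 0.1271
    0.006 23 -0.0115 0.0059 z 0.1217 0.127
    0.012 23 -0.0123 0.0057 z 0.1225 0.127
    0.018 19 -0.0106 0.0047 z 0.1229 0.1282
    0.024 19 -0.0088 0.0065 z 0.1219 0.1254
    0.03 16 -0.0078 0.0051 z 0.1207 0.1245
    0.036 16 -0.0065 0.0051 z 0.1213 0.1261
    0.042 16 -0.0074 0.0046 z 0.1207 0.1263
    0.048 17 -0.0076 0.0059 z 0.12 0.1264
    0.054 16 -0.0064 0.0069 z 0.1193 0.1246
    0.06 15 -0.0067 0.0065 z 0.1212 0.1246
    0.066 21 -0.0054 0.0191 z 0.1203 0.1286
    0.072 87 -0.0178 0.0188 z 0.1246 0.1387
    0.078 32 -0.0176 0.0202 z 0.1307 0.1373
    0.084 36 -0.0144 0.0175 z 0.1293 0.1356
    0.09 38 -0.015 0.0168 z 0.1286 0.1346
    0.096 39 -0.0139 0.018 z 0.1289 0.1373
    0.102 23 -0.014 0.0179 z 0.1269 0.1338
    0.108 22 -0.0124 0.0123 z 0.1239 0.1291
    0.114 24 -0.0065 0.0136 z 0.1244
[... 1170 characters left out ...]
1 z 0.1214 0.1374
    0.078 24 -0.0109 0.0132 z 0.1232 0.1356
    0.084 23 -0.0152 0.0131 z 0.1254 0.1315
    0.09 27 -0.0186 0.0113 z 0.1234 0.1324
    0.096 28 -0.0134 0.0105 z 0.1233 0.1326
    0.102 16 -0.0183 0.0074 z 0.1219 0.1307
    0.108 16 -0.0119 0.0039 z 0.1225 0.1257
    0.114 18 -0.0135 0.0053 z 0.12 0.1267
    0.12 16 -0.0065 0.0038 z 0.1196 0.1271
    0.126 20 -0.0205 0.005 z 0.1238 0.1349
    0.132 22 -0.0336 0.0009 z 0.1295 0.1417
    0.138 2 -0.0242 -0.0236 z 0.1364 0.141
 head 366 [0.5472 0.2535 0.1101]
   rect [541.6 245.6] [104.9  35.2] 46.8
 head+probe 746
   rect [534.1 237.8] [129.5  35.7] 46.8
 mat 1228 [0.539  0.2568 0.0043]
   rect [543.6 243.6] [139.6 134.7] 78.0
```

```bash
python3 - <<'E'
from h import *
for n in("top","side"):
    c=dict(np.load(f"pics/{n}0.npz")); w=cloud(c)
    m=box(w,(.44,.575),(-.01,.08),(.095,.142)); v,u=np.nonzero(m)
    d=np.stack([(u-c["cx"])/c["fx"],(v-c["cy"])/c["fy"],np.ones(len(u))],-1)@c["T"][:3,:3].T; o=c["T"][:3,3]
    q=(o+d*((.115-o[2])/d[:,2])[:,None])[:,:2]*1000
    e=np.array([.942,-.337]); l=np.array([.337,.942]); s=q@e; t=q@l
    C=[]
    for a in np.arange(s.min(),s.min()+100,5):
        k=(s>=a)&(s<a+5)
        if k.sum()>4: C.append((a+2.5,(t[k].min()+t[k].max())/2,np.ptp(t[k])))
    C=np.array(C); 
    k=C[:,0]<s.min()+66; f=np.polyfit(C[k,0],C[k,1],1); print(n,"smin",s.min(),"yaw",np.degrees(np.arctan2(-.337,.942)+np.arctan(f[0])))
    for S in (s.min(), s.min()+72): print("  pt",S-s.min(),(S*e+np.polyval(f,S)*l).round(1))
    print([(round(x[0]-s.min()),round(x[1]),round(x[2])) for x in C])
E
```

```text
top smin 425.8953921838439 yaw -17.735469613884863
  pt 0.0 [466.7  39.7]
  pt 72.0 [535.4  17.8]
[(2, 195, 16), (8, 194, 16), (12, 195, 18), (18, 195, 16), (22, 195, 18), (28, 196, 16), (32, 195, 12), (38, 196, 13), (42, 196, 12), (48, 196, 13), (52, 196, 13), (58, 196, 11), (62, 197, 14), (68, 200, 23), (72, 198, 36), (78, 197, 37), (82, 197, 39), (88, 197, 34), (92, 197, 32), (98, 198, 30)]
side smin 427.93720677497845 yaw -19.84298924673827
  pt 0.0 [469.6  41.6]
  pt 72.0 [537.3  17.1]
[(2, 201, 16), (8, 196, 28), (12, 198, 28), (18, 196, 34), (22, 195, 29), (28, 194, 23), (32, 195, 23), (38, 197, 23), (42, 198, 23), (48, 199, 23), (52, 196, 23), (58, 197, 23), (62, 199, 23), (68, 211, 46), (72, 210, 50), (78, 199, 62), (82, 195, 63), (88, 196, 63), (92, 198, 63), (98, 199, 63)]
```

Request:
send_rows(newtons=20, steps=[0.4, 0, 0, 0, 0, 0, 0.028, 0.4, -36, -29, 0, 0, 0, 0, 0.4, -36, -29, 0, 0, 0, 0, 0.4, -36, -29, 0, 0, 0, 0, 0.4, -36, -29, 0, 0, 0, 0, 0.4, -36, -29, 0, 0, 0, 0, 0.4, -36, -29, 0, 0, 0, 0, 0.4, -36, -29, 0, 0, 0, 0, 0.4, -36, -29, 0, 0, 0, 0, 0.4, -36, -29, 0, 0, 0, 0])

```text
time: 1.1
ee_pos: [0.4014, 0.2185, 0.2368]
tcp_rot: [0.166, 0.986, 0.0, 0.0]
wrist_force: [0.7, 1.8, -0.8]
finger_gap: 0.303
gripper_force: 0.0
```

Request:
send_rows(steps=[0.4, -36, -29, 0, 0, 0, 0, 0.4, -36, -29, 0, 0, 0, 0, 0.4, -36, -29, 0, 0, 0, 0, 0.4, -36, -29, 0, 0, 0, 0, 0.4, -27, -29, 0, 0, 0, 0, 0.4, 0, 0, 0, 0, 0, 0])

```text
time: 1.7
ee_pos: [0.5177, 0.0232, 0.2367]
tcp_rot: [0.168, 0.986, -0.001, 0.001]
wrist_force: [-0.6, 0.3, -0.2]
finger_gap: 0.299
gripper_force: 0.0
```

Request:
send_rows(steps=[0.4, 3, 3, 20, 0, 0, 0, 0.4, 0, 0, 40, 0, 0, 0, 0.4, 0, 0, 27, 0, 0, 0, 0.4, 0, 0, 0, 0, 0, 0])

```text
time: 2.1
ee_pos: [0.5097, 0.0321, 0.1465]
tcp_rot: [0.165, 0.986, -0.0, -0.004]
wrist_force: [-0.5, 0.7, 0.7]
finger_gap: 0.301
gripper_force: 0.0
```

```bash
python3 - <<'E'
from station import r
import cv2,numpy as np
a=[]
for n,(y,x) in {"side":(140,230),"top":(150,220)}.items():
    c=r.capture(n); np.savez(f"pics/{n}1.npz",**c)
    a.append(cv2.resize(np.ascontiguousarray(c["image"][y:y+130,x:x+130,::-1]),None,fx=3,fy=3,interpolation=cv2.INTER_CUBIC))
cv2.imwrite("pics/v1.png",np.hstack(a)); print(r.observe()["ee_pos"])
E
```

```text
[0.51291847 0.03181097 0.14982282]
```

View pics/v1.png

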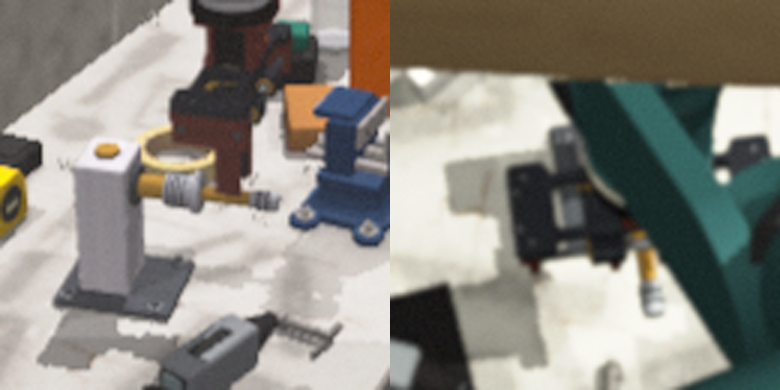

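The side view shows the fingers above the stem, just in front of the flange. The TCP sits about 5 mm to the +y side, so I'll correct that and go down slowly.

Request:
send_rows(steps=[0.4, 0, -5, 0, 0, 0, 0, 0.4, 0, 0, 0, 0, 0, 0, 0.4, 0, 0, 0, 0, 0, 0, 0.4, 0, 0, 9, 0, 0, 0, 0.4, 0, 0, 9, 0, 0, 0, 0.4, 0, 0, 0, 0, 0, 0])

```text
time: 2.8
ee_pos: [0.5105, 0.0265, 0.1301]
tcp_rot: [0.165, 0.986, -0.0, -0.001]
wrist_force: [-0.3, 0.2, 0.3]
finger_gap: 0.297
gripper_force: 0.0
```

Request:
send_rows(steps=[0.4, 0, 0, 9, 0, 0, 0, 0.4, 0, 0, 9, 0, 0, 0, 0.4, -5, 0, 0, 0, 0, 0, 0.4, -5, 0, 0, 0, 0, 0, 0.4, -3, 0, 0, 0, 0, 0, 0.4, 0, 0, 0, 0, 0, 0, 0.4, 0, 0, 0, 0, 0, 0])

```text
time: 3.5
ee_pos: [0.5243, 0.0222, 0.1139]
tcp_rot: [0.165, 0.986, -0.0, 0.0]
wrist_force: [-0.1, 0.4, 1.7]
finger_gap: 0.303
gripper_force: 0.0
```

Request:
send_rows(steps=[0.4, -3, 0, 0, 0, 0, 0, 0.4, 0, 0, 0, 0, 0, 0, 0.4, -3, 0, 0, 0, 0, 0, 0.4, 0, 0, 0, 0, 0, 0])

```text
time: 3.9
ee_pos: [0.5288, 0.0206, 0.1135]
tcp_rot: [0.165, 0.986, 0.0, -0.001]
wrist_force: [-4.2, 2.5, 3.6]
finger_gap: 0.302
gripper_force: 2.3
```

Request:
send_rows(steps=[0.4, -4, 0, 0, 0, 0, 0, 0.4, 0, 0, 0, 0, 0, 0, 0.4, 0, 0, 0, 0, 0, 0])

```text
time: 4.2
ee_pos: [0.5321, 0.0195, 0.1135]
tcp_rot: [0.165, 0.986, 0.0, -0.001]
wrist_force: [-5.1, 2.7, 4.2]
finger_gap: 0.299
gripper_force: 3.0
```

Request:
send_rows(steps=[0.4, -4, 0, 0, 0, 0, 0, 0.4, 0, 0, 0, 0, 0, 0, 0.4, 0, 0, 0, 0, 0, 0])

```text
time: 4.5
ee_pos: [0.5354, 0.0184, 0.1134]
tcp_rot: [0.165, 0.986, 0.0, -0.002]
wrist_force: [-6.8, 3.5, 5.5]
finger_gap: 0.303
gripper_force: 3.7
```

Request:
send_rows(steps=[0.4, -3, 0, 0, 0, 0, 0, 0.4, 0, 0, 0, 0, 0, 0, 0.4, 0, 0, 0, 0, 0, 0])

```text
time: 4.8
ee_pos: [0.5378, 0.0177, 0.1134]
tcp_rot: [0.165, 0.986, 0.0, -0.002]
wrist_force: [-6.8, 4.3, 5.9]
finger_gap: 0.299
gripper_force: 4.2
```

Request:
send_rows(steps=[0.4, -3, 0, 0, 0, 0, 0, 0.4, 0, 0, 0, 0, 0, 0, 0.4, 0, 0, 0, 0, 0, 0])

```text
time: 5.1
ee_pos: [0.5381, 0.0175, 0.113]
tcp_rot: [0.165, 0.986, 0.001, -0.005]
wrist_force: [-12.4, 6.4, 9.5]
finger_gap: 0.301
gripper_force: 7.0
```

Request:
send_rows(steps=[0.4, -2, 0, 0, 0, 0, 0, 0.4, 0, 0, 0, 0, 0, 0, 0.4, 0, 0, 0, 0, 0, 0])

```text
time: 5.4
ee_pos: [0.5382, 0.0174, 0.113]
tcp_rot: [0.165, 0.986, 0.001, -0.006]
wrist_force: [-17.1, 8.6, 14.6]
finger_gap: 0.299
gripper_force: 9.2
```

The force jump shows the sleeve has reached its stop. It also puts the seam at about (0.536, 0.018). Next I'll retract and lift.

Request:
send_rows(steps=[0.4, 12, 0, 0, 0, 0, 0, 0.4, 12, 0, 0, 0, 0, 0, 0.4, 8, 0, 0, 0, 0, 0, 0.4, 0, 0, 0, 0, 0, 0, 0.4, 0, 0, 0, 0, 0, 0, 0.4, 0, 0, -20, 0, 0, 0, 0.4, 0, 0, -40, 0, 0, 0, 0.4, 0, 0, -40, 0, 0, 0, -1, 0, 0, 0, 0, 0, 0])

```text
time: 6.3
ee_pos: [0.5195, 0.0249, 0.2191]
tcp_rot: [0.165, 0.986, 0.0, 0.006]
wrist_force: [1.0, 0.1, 0.3]
finger_gap: 0.356
gripper_force: 0.0
```

```bash
python3 - <<'E'
from station import r
o=r.observe(); print({k:o[k].round(4) for k in("ee_pos","tcp_rot","joint_pos","wrist_force")})
from h import *
c=r.capture("side"); w=cloud(c); i=c["image"]
m=box(w,(.46,.62),(.14,.34),(.104,.13)); print(cv2.minAreaRect((w[m][:,:2]*1000).astype(np.float32)))
E
```

```text
{'ee_pos': array([0.5195, 0.0249, 0.2191]), 'tcp_rot': array([1.652e-01, 9.862e-01, 4.000e-04, 5.800e-03]), 'joint_pos': array([-8.4800e-02,  2.5620e-01,  1.7117e+00, -2.0000e-04,  1.1621e+00,
       -1.3236e+00]), 'wrist_force': array([0.9861, 0.1302, 0.3247])}
((544.0791015625, 246.2037353515625), (102.9146957397461, 37.09934616088867), 45.86824417114258)
```

Request:
send_rows(steps=[-1, 8, 36, 0, 0, 0, 0, -1, 8, 37, 0, 0, 0, 0, -1, 8, 37, 0, 0, 0, 0, -1, 8, 37, 0, 0, 0, 0, -1, 8, 37, 0, 0, 0, 0, -1, 8, 36, 0, 0, 0, 0, -1, 0, 0, 0, 0, 0, -0.143, -1, 0, 0, 0, 0, 0, -0.143, -1, 0, 0, 0, 0, 0, -0.143, -1, 0, 0, 0, 0, 0, -0.143])

```text
time: 7.35
ee_pos: [0.5407, 0.2491, 0.2119]
tcp_rot: [-0.123, 0.992, -0.0, -0.001]
wrist_force: [0.4, 0.3, -0.1]
finger_gap: 0.999
gripper_force: 0.0
```

Request:
send_rows(steps=[-1, 0, 0, 0, 0, 0, -0.143, -1, 0, 0, 0, 0, 0, -0.143, -1, 0, 0, 0, 0, 0, -0.143, -1, 0, 0, 0, 0, 0, -0.143, -1, 0, 0, 0, 0, 0, 0, -1, 0, 0, 0, 0, 0, 0])

```text
time: 7.95
ee_pos: [0.5407, 0.249, 0.2126]
tcp_rot: [-0.393, 0.919, 0.0, -0.001]
wrist_force: [-0.4, 0.0, -0.3]
finger_gap: 0.999
gripper_force: 0.0
```

```bash
python3 - <<'E'
from station import r
from scipy.spatial.transform import Rotation as R
import numpy as np
o=r.observe(); M=R.from_quat(o["tcp_rot"]).as_matrix(); print(o["ee_pos"].round(4),M.round(3).tolist(),np.degrees(np.arctan2(M[1,0],M[0,0])))
print("tool delta mm",(M.T@(np.array([.5459,.2486,.085])-o["ee_pos"])*1000).round(1))
E
```

```text
[0.5407 0.249  0.2126] [[-0.691, -0.723, -0.001], [-0.723, 0.691, -0.0], [0.001, 0.001, -1.0]] -133.6968568734581
tool delta mm [ -3.5  -4.  127.6]
```

Next I'll descend onto the head, close the fingers and lift slightly.

Request:
send_rows(newtons=30, steps=[-1, -3, -4, 30, 0, 0, 0, -1, 0, 0, 40, 0, 0, 0, -1, 0, 0, 30, 0, 0, 0, -1, 0, 0, 15, 0, 0, 0, -1, 0, 0, 12, 0, 0, 0, -1, 0, 0, 0, 0, 0, 0, -1, 0, 0, 0, 0, 0, 0])

```text
time: 8.65
ee_pos: [0.5463, 0.2487, 0.087]
tcp_rot: [-0.395, 0.919, -0.0, 0.0]
wrist_force: [0.4, 0.4, 0.3]
finger_gap: 0.999
gripper_force: 0.0
```

Request:
send_rows(newtons=30, steps=[1, 0, 0, 0, 0, 0, 0, 1, 0, 0, 0, 0, 0, 0, 1, 0, 0, 0, 0, 0, 0, 1, 0, 0, 0, 0, 0, 0, 1, 0, 0, 0, 0, 0, 0, 1, 0, 0, 0, 0, 0, 0, 1, 0, 0, 0, 0, 0, 0, 1, 0, 0, 0, 0, 0, 0])

```text
time: 9.45
ee_pos: [0.5458, 0.2485, 0.0866]
tcp_rot: [-0.395, 0.919, -0.0, -0.0]
wrist_force: [0.0, 0.1, 0.3]
finger_gap: 0.382
gripper_force: 30.0
```

Request:
send_rows(steps=[1, 0, 0, -12, 0, 0, 0, 1, 0, 0, -13, 0, 0, 0, 1, 5, -17, 0, 0, 0, 0, 1, 6, -17, 0, 0, 0, 0, 1, 6, -17, 0, 0, 0, 0, 1, 6, -17, 0, 0, 0, 0, 1, 5, -17, 0, 0, 0, 0, 1, 0, 0, 0, 0, 0, -0.144, 1, 0, 0, 0, 0, 0, -0.144, 1, 0, 0, 0, 0, 0, -0.143])

```text
time: 10.45
ee_pos: [0.5887, 0.1683, 0.1113]
tcp_rot: [-0.584, 0.812, 0.0, -0.0]
wrist_force: [-0.6, 0.4, -2.7]
finger_gap: 0.384
gripper_force: 30.0
```

Request:
send_rows(steps=[1, 0, 0, 0, 0, 0, 0, 1, 0, 0, 0, 0, 0, 0, 1, 0, 0, 0, 0, 0, 0])

```text
time: 10.75
ee_pos: [0.5884, 0.1694, 0.1115]
tcp_rot: [-0.581, 0.814, 0.0, -0.0]
wrist_force: [-0.6, 0.3, -2.5]
finger_gap: 0.386
gripper_force: 30.0
```

```bash
python3 - <<'E'
from station import r
from scipy.spatial.transform import Rotation as R
from h import *
o=r.observe(); M=R.from_quat(o["tcp_rot"]).as_matrix(); print(o["ee_pos"].round(4),M.round(3).tolist(),o["finger_gap"])
s=np.array([.5365,.0185,.115]); tip=o["ee_pos"]+M[:,0]*.08+np.array([0,0,.0034]); print("tip",tip,"seam in tool",M.T@(s-tip))
a=[]
for n,(y,x) in {"side":(140,210),"top":(150,190)}.items():
    c=r.capture(n); np.savez(f"pics/{n}2.npz",**c)
    a.append(cv2.resize(np.ascontiguousarray(c["image"][y:y+130,x:x+130,::-1]),None,fx=3,fy=3,interpolation=cv2.INTER_CUBIC))
cv2.imwrite("pics/v2.png",np.hstack(a))
E
```

```text
[0.5884 0.1694 0.1115] [[-0.325, -0.946, -0.0], [-0.946, 0.325, -0.0], [0.0, 0.0, -1.0]] 0.38551093074317744
tip [0.56239542 0.09371745 0.1149206 ] seam in tool [ 7.95502100e-02  6.22085080e-05 -6.31594967e-05]
```

View pics/v2.png

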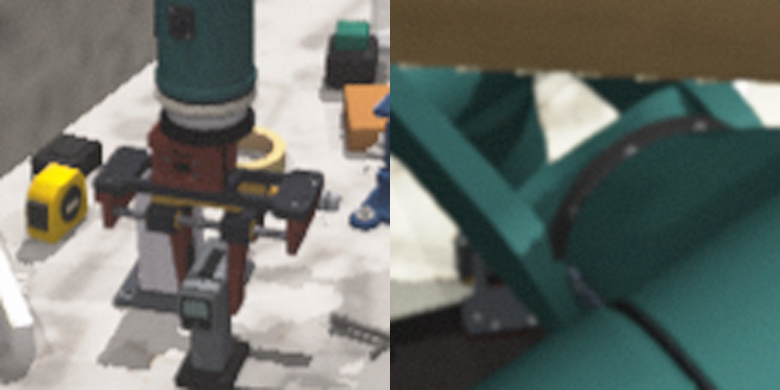

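The side view shows the detector held upright by the head, with its back at (205,300) and its probe pointing away from the camera at the coupler. I'll hold for 2.6 s and check the head's tilt from depth.

```bash
python3 - <<'E'
from h import *
w=cloud(dict(np.load("pics/side2.npz")))
d=np.array([-.325,-.946]); l=np.array([-.946,.325]); o=np.array([.5884,.1694])
s=(w[...,:2]-o)@d*1000; t=(w[...,:2]-o)@l*1000; z=w[...,2]*1000
m=(abs(t)<14)&(s>-44)&(s<-12)&(z>125)&(z<148)
print(m.sum(),s[m].min()); 
for a in range(-44,-12,5):
    k=m&(s>=a)&(s<a+5); print(a,k.sum(),np.median(z[k]) if k.any() else None)
m=(abs(t)<30)&(s>-80)&(s<-30)&(z>20)&(z<140)
for a in range(20,140,12):
    k=m&(z>=a)&(z<a+12); print("back z",a,k.sum(),np.percentile(s[k],10).round(1) if k.any() else None,np.median(t[k]).round(1) if k.any() else None)
E
```

```text
110 -43.97643308210434
-44 28 132.84424210148276
-39 19 134.98567047334177
-34 15 135.8497736532325
-29 15 135.73581983078142
-24 12 136.69564196763855
-19 12 135.2131531475066
-14 9 136.01746996045517
back z 20 9 -36.7 5.2
back z 32 82 -39.8 -0.6
back z 44 11 -39.1 -3.9
back z 56 0 None None
back z 68 0 None None
back z 80 0 None None
back z 92 28 -45.5 2.8
back z 104 62 -46.8 0.7
back z 116 57 -46.8 2.9
back z 128 79 -45.4 0.0
```

Request:
send_rows(steps=[1, 0, 0, 0, 0, 0, 0, 1, 0, 0, 0, 0, 0, 0, 1, 0, 0, 0, 0, 0, 0, 1, 0, 0, 0, 0, 0, 0, 1, 0, 0, 0, 0, 0, 0, 1, 0, 0, 0, 0, 0, 0, 1, 0, 0, 0, 0, 0, 0, 1, 0, 0, 0, 0, 0, 0, 1, 0, 0, 0, 0, 0, 0, 1, 0, 0, 0, 0, 0, 0])

```text
time: 11.85
ee_pos: [0.5883, 0.1697, 0.1117]
tcp_rot: [-0.582, 0.813, -0.0, -0.0]
wrist_force: [0.3, 0.3, -2.5]
finger_gap: 0.386
gripper_force: 30.0
```

Request:
send_rows(steps=[1, 0, 0, 0, 0, 0, 0, 1, 0, 0, 0, 0, 0, 0, 1, 0, 0, 0, 0, 0, 0, 1, 0, 0, 0, 0, 0, 0, 1, 0, 0, 0, 0, 0, 0, 1, 0, 0, 0, 0, 0, 0, 1, 0, 0, 0, 0, 0, 0, 1, 0, 0, 0, 0, 0, 0, 1, 0, 0, 0, 0, 0, 0, 1, 0, 0, 0, 0, 0, 0])

```text
time: 12.85
ee_pos: [0.5882, 0.1698, 0.1116]
tcp_rot: [-0.582, 0.813, -0.0, -0.0]
wrist_force: [-0.1, -1.3, -2.4]
finger_gap: 0.385
gripper_force: 30.0
```

Request:
send_rows(steps=[1, 0, 0, 0, 0, 0, 0, 1, 0, 0, 0, 0, 0, 0, 1, 0, 0, 0, 0, 0, 0, 1, 0, 0, 0, 0, 0, 0, 1, 0, 0, 0, 0, 0, 0, 1, 0, 0, -5, 0, 0, 0.144, 1, 0, 0, 0, 0, 0, 0.144, 1, 0, 0, 0, 0, 0, 0.143])

```text
time: 13.65
ee_pos: [0.5884, 0.1698, 0.1168]
tcp_rot: [-0.392, 0.92, -0.0, 0.0]
wrist_force: [-0.8, -0.2, -2.9]
finger_gap: 0.39
gripper_force: 30.0
```

Request:
send_rows(steps=[1, -3, 16, 0, 0, 0, 0, 1, -3, 16, 0, 0, 0, 0, 1, -3, 16, 0, 0, 0, 0, 1, -3, 17, 0, 0, 0, 0, 1, -3, 17, 0, 0, 0, 0, 1, 0, 0, 0, 0, 0, 0, 1, 0, 0, 10, 0, 0, 0, 1, 0, 0, 10, 0, 0, 0, 1, 0, 0, 6, 0, 0, 0, 1, 0, 0, 0, 0, 0, 0])

```text
time: 14.65
ee_pos: [0.5383, 0.2362, 0.089]
tcp_rot: [-0.395, 0.919, 0.0, -0.001]
wrist_force: [-0.5, -0.1, -1.7]
finger_gap: 0.39
gripper_force: 30.0
```

Request:
send_rows(steps=[1, 0, 0, 0, 0, 0, 0, 1, 0, 0, 0, 0, 0, 0])

```text
time: 14.85
ee_pos: [0.5394, 0.2368, 0.0907]
tcp_rot: [-0.395, 0.919, -0.0, 0.0]
wrist_force: [0.2, -0.1, -1.7]
finger_gap: 0.386
gripper_force: 30.0
```

Another 4 mm down, then I'll release gently and go up.

Request:
send_rows(steps=[1, 0, 0, 2, 0, 0, 0, 1, 0, 0, 2, 0, 0, 0, 1, 0, 0, 0, 0, 0, 0, 1, 0, 0, 0, 0, 0, 0])

```text
time: 15.25
ee_pos: [0.539, 0.2371, 0.0867]
tcp_rot: [-0.395, 0.919, -0.0, -0.0]
wrist_force: [-0.5, -0.1, -2.2]
finger_gap: 0.386
gripper_force: 30.0
```

Request:
send_rows(steps=[1, 0, 0, 1, 0, 0, 0, 1, 0, 0, 0, 0, 0, 0, 1, 0, 0, 0, 0, 0, 0])

```text
time: 15.55
ee_pos: [0.539, 0.2371, 0.0866]
tcp_rot: [-0.395, 0.919, -0.0, 0.0]
wrist_force: [-1.6, -1.2, 6.0]
finger_gap: 0.387
gripper_force: 30.0
```

Contact force is +6 N, so the foot is down on the mat. Releasing.

Request:
send_rows(steps=[0, 0, 0, 0, 0, 0, 0, -0.3, 0, 0, 0, 0, 0, 0, -1, 0, 0, 0, 0, 0, 0, -1, 0, 0, 0, 0, 0, 0, -1, 0, 0, 0, 0, 0, 0, -1, 0, 0, -10, 0, 0, 0, -1, 0, 0, -30, 0, 0, 0, -1, 0, 0, -40, 0, 0, 0, -1, 0, 0, -40, 0, 0, 0, -1, 0, 0, -30, 0, 0, 0])

```text
time: 16.55
ee_pos: [0.5397, 0.2373, 0.2391]
tcp_rot: [-0.395, 0.919, -0.0, 0.001]
wrist_force: [-0.0, 0.1, 0.5]
finger_gap: 0.996
gripper_force: 0.0
```

Request:
send_rows(steps=[-1, 0, 0, -20, 0, 0, 0, -1, 0, 0, 0, 0, 0, 0, -1, 0, 0, 0, 0, 0, 0, -1, 0, 0, 0, 0, 0, 0])

```text
time: 16.95
ee_pos: [0.538, 0.2367, 0.2542]
tcp_rot: [-0.395, 0.919, 0.0, -0.001]
wrist_force: [-1.0, -0.1, -1.9]
finger_gap: 0.994
gripper_force: 0.0
```

```bash
python3 - <<'E'
from station import r
from h import *
o=r.observe(); print(o["ee_pos"],o["finger_gap"],o["wrist_force"])
c=r.capture("side"); w=cloud(c)
m=box(w,(.46,.62),(.14,.34),(.104,.13)); print(cv2.minAreaRect((w[m][:,:2]*1000).astype(np.float32)),np.median(w[m][:,2]))
i=c["image"].max(-1); m=box(w,(.40,.68),(.12,.36),(-.01,.012))&(i<60); print(cv2.minAreaRect((w[m][:,:2]*1000).astype(np.float32)))
cv2.imwrite("pics/v3.png",cv2.resize(np.ascontiguousarray(c["image"][150:320,190:390,::-1]),None,fx=3,fy=3))
E
```

```text
[0.53803694 0.23673564 0.25415417] 0.9943414871788208 [-0.99594277 -0.0633968  -1.85553539]
((536.647705078125, 234.24884033203125), (104.69429779052734, 36.44403839111328), 48.19921875) 0.11060498860802614
((543.6107788085938, 241.46060180664062), (142.2958984375, 134.14149475097656), 78.47439575195312)
```

View pics/v3.png

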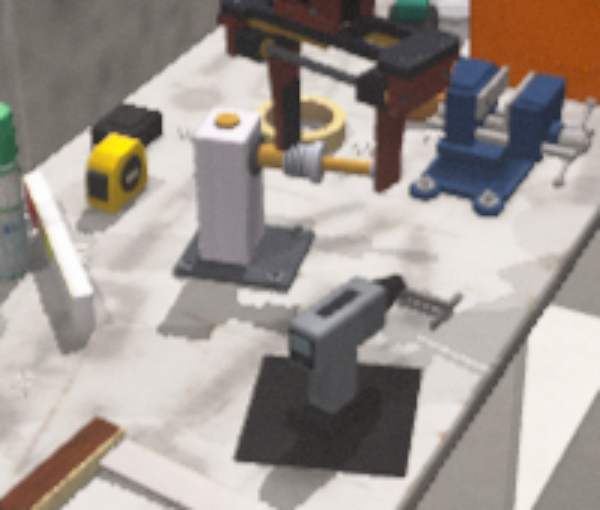

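The detector stands upright at (345,345), near the middle of its mat. The gripper is clear above it, the sleeve at (303,162) is home, and the loose tools look undisturbed.

```bash
python3 -c "
from station import r
print(r.sign_off())"
```

```text
the job is handed in; nothing more can be done
None
```

The job is handed in: I drew the sleeve back to its stop and let it spring home, held the probe about 8 cm from the seam for over 2 s, and stood the detector upright near the middle of its mat, with the loose tools looking undisturbed in the last picture; the sign-off returned no verdict.

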